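# Clip the wheels, close the drive case, switch on

### The arm

A 6-joint arm with a two-finger parallel gripper is mounted at the origin on the work surface. World frame = base frame: x ahead of the robot, y to its left, z up, the work surface at z = 0. Lengths are in m, angles in rad, forces in N, time in s.
With the tool pointing down it reaches from about 0.35 to 0.975 m from the base axis. Payload 4.9 kg.
Tool frame: the origin (TCP) lies midway between the tips of the shut fingers; the grasp point (between the pads) lies 19 mm behind it; z points along the fingers, y is the line along which they close (so a half turn about z gives the same grasp; the last joint's range is limited). The gripper opens to 85 mm and grips with 20 to 120 N. Pads are 22 mm wide; open, the fingers measure 114 mm over their backs; the gripper's body (76 mm by 85 mm) begins 54 mm behind the grasp point. The pads swing forward as they close: fully open they stand 13 mm farther back than shut.
Start: joints at [-1.309, 0.053, 1.613, -0, 1.476, -0.119], TCP at [0.232, -0.58, 0.231] pointing down, gripper open.
Joint ranges: [-3.01, 3.01], [-1.01, 2.22], [0.06, 2.58], [-1.02, 4.17], [0.09, 2.62], [-3.14, 3.14]. Speed limits (rad/s): [2.57, 2.57, 3.14, 3.14, 3.14, 3.14].

### API

Orientations are given as a rotation vector (axis times angle).
In Python, from station import telemetry, optics, ctrl gives the robot as it stands.
- The arm moves only by the shell command python3 -m pendant 'ROWS' [FORCE]. ROWS is JSON, one flat list of numbers, 7 for each row, row after row: the turn, a rotation vector about the tool's x, y, z as a fraction of full scale, then the shift along the tool's x, y, z as a fraction of full scale, then the opening, from 0 (shut) to 1 (fully open). In form: [ax, ay, az, tx, ty, tz, fingers, ax, ay, az, tx, ty, tz, fingers, ...]. A call has 1 to 12 rows; each row is the pose to reach, as a shift and turn from the pose commanded when the call began, along the tool's axes at that moment; what a row does not reach only later rows make up. Full scale, the value 1, is 300 mm for a shift and 30 degrees for a turn. A row lasts 1/8 s, in which the tool goes at most 62.5 mm and 10.7 degrees, less where a joint would pass 70% of its speed; a pose out of reach is approached as far as the arm can. A call with a number of a shift or a turn outside -1 to 1 is refused whole. A call with a gripper value outside its range is refused whole. The fingers move at their own pace and stop on an object; FORCE is the grip in N (left out, the last holds). Time passes only in rows, so rows that repeat a pose let the fingers close. It gives the time, the measured TCP pose, the force, the opening and the grip force at its end, in the units of the state.
- telemetry.get_obs(): the state, without advancing time (a new reading comes with each control period).
- optics.get_image(name): name is "side" or "top" or "wrist"; returns a dict with "image" (480x640x3 uint8, red, green, blue), "depth" (480x640 float32, m along the optical axis (not along the pixel's ray), 0 where there is no reading), "fx", "fy", "cx", "cy" (pixels), "rvec" (rotation vector, rad) and "tvec" (3), from world to camera coordinates, as OpenCV has them. Camera axes: x right, y down, z forward; pixel columns grow to the right and rows downward; lengths in m; the calibration is good to about 2 mm. A picture is of the moment at which its call begins.
- ctrl.finish_job(): hands the job in; it is judged then, once.
The state is a dict: "t": time; "q": joint angles; "dq": joint speeds; "effort": joint torques, N m; "tool_pos": TCP position; "tool_rot": TCP orientation; "contact_force": force on the tool from outside, world axes, zero at the start; "wrist_torque": the same for the moment, N m; "opening": finger opening in m; "grip_force": force on a finger pad.
Only numpy, scipy, OpenCV 4.12 (cv2) and the standard library are available. Lean on these libraries where they do the work, as an engineer would, in place of code of your own. Each camera call takes 0.05 s, during which the arm holds its last target. There are 200 camera calls.

### The job

First switch off the two toggles that stand on, the second and the fourth of the row of five, by tipping them towards you; then press one of the spring clips sideways into the groove of every axle in the plywood case that carries a wheel, until it snaps home and lies flat on the wheel (a clip left over may stay on the bench). Then lower the lid gently until it is fully shut, and only after that tip the same two toggles away from you to switch them on again, never tipping the other three, which stay off, and leaving the sprayer, the bowl and the wood offcut where they stand.

Things in the scene. Friction and masses are not known exactly. Their poses are not given: they have to be found in the camera images.
- clip1: spring clip with upright black grip tab, lying flat. Steel plate x -35 to -9, y +-17, z 0 to 8 mm; two springy arms to x +11, outer faces y +-14, inner y +-9, nubs at x +8 narrow the mouth to 12 mm. Origin: underside, centre of the bow (the axle's axis when seated); +x out of the mouth, z up. Tab x -35 to -17, y +-7, z 8 to 40: pinch it across y from above. 57 g
- clip2: spring clip like clip1 (same shape, size and origin). Slid along its +x onto an axle's neck, the nubs meet the neck when the origin is about 14 mm short of the axis; a push of about 9 N (up to 15) then spreads the arms, the force peaks some 9 mm short and is gone 5 mm short: it has snapped over, slides the rest freely and is held
- clip3: spring clip like clip1 and clip2 (same shape, size, origin and behaviour)
- clip4: spring clip with upright black grip tab, lying flat. Steel plate x -35 to -9, y +-17, z 0 to 8 mm; two springy arms to x +11, outer faces y +-14, inner y +-9, nubs at x +8 narrow the mouth to 12 mm. Origin: underside, centre of the bow (the axle's axis when seated); +x out of the mouth, z up. Tab x -35 to -17, y +-7, z 8 to 40: pinch it across y from above. 57 g
- wheel1_top (a point): aluminium belt wheel 60 mm across, 14 mm thick, bore 24 mm, loose round its axle (play 1 mm) on the case's floor. Up to one of the four wheels is missing (None): that axle is bare and needs no clip. This point: centre of its upper face, where a seated clip's origin lies. Axle: shaft 22 mm across to 13 mm above the inner floor, then the groove (neck 16 mm across) to 26 mm, then a head 22 mm across to 32 mm
- wheel2_top (a point): the same point of a belt wheel like wheel1, or absent (None)
- wheel3_top (a point): the same point of a belt wheel like wheel1, or absent (None)
- wheel4_top (a point): the same point of a belt wheel like wheel1, or absent (None)
- case: open-topped birch-ply drive case fixed on the bench, 186 (x) x 310 (y) x 80 mm high, walls and floor 8 mm. Origin: centre of the underside; its x points away from the robot, square to the far wall with the hinge. Four upright grooved axles stand fixed on its floor in a row along its y, at x = +10 mm, y = +99, +33, -33, -99 mm (those of wheel1 to wheel4); seated clips lie at z = 22 mm
- lid (a joint): hinge of the case's lid: 0 closed flat on the rim, 1.57 upright, up to 1.8; it starts open near upright. Stiff hinge: stays where it is left and takes about 0.4 N m plus its weight (0.3 kg) to move
- lid_hinge (a point): point on the lid's hinge line (along the case's y), at the middle of the far rim of the case, on the underside of the lid. Lid: plywood board 186 (from the hinge) x 310 x 8 mm thick
- lid_edge (a point): middle of the lid's free edge, on its outer face (the upper one when closed), 186 mm from the hinge; a wooden strip 12 mm high and 90 mm long runs along this edge on the outer face, 172 to 184 mm from the hinge
- switchbox: grey switch box fixed on the bench, 100 (x) x 196 (y) x 50 mm high, with five alike toggles in a row along its y on the top. Origin: centre of the underside; x points away from the robot (off to on). Toggle pivots at x = 0, y = +72, +36, 0, -36, -72 mm (toggle1 to toggle5), z = 50 mm; each a rod 8 mm thick with a ball 12 mm in diameter centred 36 mm from the pivot
- toggle1 (a joint): toggle number 1 of the row, counted from the left as the robot sees it: 0 off (leans 0.45 rad from upright towards the robot), 0.9 on (leans 0.45 rad away from the robot); starts off; no detent, stays where it is left, moves at about 2 N at the ball
- toggle2 (a joint): toggle number 2 of the row, counted from the left as the robot sees it: 0 off (leans 0.45 rad from upright towards the robot), 0.9 on (leans 0.45 rad away from the robot); starts on; no detent, stays where it is left, moves at about 2 N at the ball
- toggle3 (a joint): toggle number 3 of the row, counted from the left as the robot sees it: 0 off (leans 0.45 rad from upright towards the robot), 0.9 on (leans 0.45 rad away from the robot); starts off; no detent, stays where it is left, moves at about 2 N at the ball
- toggle4 (a joint): toggle number 4 of the row, counted from the left as the robot sees it: 0 off (leans 0.45 rad from upright towards the robot), 0.9 on (leans 0.45 rad away from the robot); starts on; no detent, stays where it is left, moves at about 2 N at the ball
- toggle5 (a joint): toggle number 5 of the row, counted from the left as the robot sees it: 0 off (leans 0.45 rad from upright towards the robot), 0.9 on (leans 0.45 rad away from the robot); starts off; no detent, stays where it is left, moves at about 2 N at the ball
- sprayer: pump sprayer, white bottle 120 mm wide and 267 mm tall with a blue top, standing on the bench; bystander. Origin: centre of its underside
- bowl: black rubber plaster bowl, 110 mm wide, 50 mm high; bystander. Origin: centre of its underside
- offcut: wood offcut 90 x 45 x 30 mm; bystander. Origin: centre of its underside
Things that resemble listed ones, but are neither listed nor needed, are in the scene too. What is shaped like the clip4 but blue is not meant.

How it is judged:
On the way, in this order (a step that is already met when the one before it is completed fails the run):
1. the second and fourth toggles are off (value of joint each of toggle2, toggle4 below 0.2 rad), for 0.2 s.
2. every axle that carries a wheel has a clip seated in its groove (((distance between clip1 and wheel1_top below 0.006 m and angle between the z axis of clip1 and the z axis of wheel1_top, either way round below 0.12 rad) or (distance between clip2 and wheel1_top below 0.006 m and angle between the z axis of clip2 and the z axis of wheel1_top, either way round below 0.12 rad) or (distance between clip3 and wheel1_top below 0.006 m and angle between the z axis of clip3 and the z axis of wheel1_top, either way round below 0.12 rad) or (distance between clip4 and wheel1_top below 0.006 m and angle between the z axis of clip4 and the z axis of wheel1_top, either way round below 0.12 rad)) and ((distance between clip1 and wheel2_top below 0.006 m and angle between the z axis of clip1 and the z axis of wheel2_top, either way round below 0.12 rad) or (distance between clip2 and wheel2_top below 0.006 m and angle between the z axis of clip2 and the z axis of wheel2_top, either way round below 0.12 rad) or (distance between clip3 and wheel2_top below 0.006 m and angle between the z axis of clip3 and the z axis of wheel2_top, either way round below 0.12 rad) or (distance between clip4 and wheel2_top below 0.006 m and angle between the z axis of clip4 and the z axis of wheel2_top, either way round below 0.12 rad)) and ((distance between clip1 and wheel3_top below 0.006 m and angle between the z axis of clip1 and the z axis of wheel3_top, either way round below 0.12 rad) or (distance between clip2 and wheel3_top below 0.006 m and angle between the z axis of clip2 and the z axis of wheel3_top, either way round below 0.12 rad) or (distance between clip3 and wheel3_top below 0.006 m and angle between the z axis of clip3 and the z axis of wheel3_top, either way round below 0.12 rad) or (distance between clip4 and wheel3_top below 0.006 m and angle between the z axis of clip4 and the z axis of wheel3_top, either way round below 0.12 rad)) and ((distance between clip1 and wheel4_top below 0.006 m and angle between the z axis of clip1 and the z axis of wheel4_top, either way round below 0.12 rad) or (distance between clip2 and wheel4_top below 0.006 m and angle between the z axis of clip2 and the z axis of wheel4_top, either way round below 0.12 rad) or (distance between clip3 and wheel4_top below 0.006 m and angle between the z axis of clip3 and the z axis of wheel4_top, either way round below 0.12 rad) or (distance between clip4 and wheel4_top below 0.006 m and angle between the z axis of clip4 and the z axis of wheel4_top, either way round below 0.12 rad))), for 0.3 s.
3. the lid is shut (value of joint lid below 0.05 rad), for 0.3 s.
4. the second and fourth toggles are on again (value of joint each of toggle2, toggle4 above 0.7 rad), for 0.2 s.
At the end, for the whole second after the job is handed in: Every wheel present has a clip whose origin lies within 6 mm of the centre of the wheel's upper face and which lies flat on it (within 0.12 rad); lid below 0.05 rad; toggles 2 and 4 above 0.7 rad; toggles 1, 3 and 5 below 0.25 rad (all of step 2 and all of step 4 and value of joint lid below 0.05 rad and value of joint each of toggle1, toggle3, toggle5 below 0.25 rad); the robot touches nothing.
It fails at once if the sprayer is moved more than 3 cm (distance of sprayer from where it was at the start of the episode above 0.03 m).
It fails at once if the bowl is moved more than 3 cm (distance of bowl from where it was at the start of the episode above 0.03 m).
It fails at once if the offcut is moved more than 3 cm (distance of offcut from where it was at the start of the episode above 0.03 m).
It fails at once if the lid is slammed (faster than 2.5 rad/s) (velocity of joint lid below -2.5 rad/s).
It fails at once if one of the toggles that must stay off (1, 3, 5) is tipped past 0.4 rad (value of joint any of toggle1, toggle3, toggle5 above 0.4 rad).
Of wheel1, wheel2, wheel3, wheel4 only 3 to 4 are there at a start; the rules pass over those that are not, and their reading is None.
At some moment in a run one of clip1, clip2, clip3, clip4 may be knocked a few centimetres aside while the robot is not near it.
It also fails if it takes over 210 s, if anything falls off the work surface, if the arm or the gripper's body presses on something with over 40 N, if the wrist force passes 120 N, or if a joint passes its speed limit or range.

## Working session

There is one attempt and no reset: what is moved stays moved. The work goes in short steps, Python scripts to look and compute and a shell command to move; the robot and the scene stay as the last step left them, time stands still between calls to the robot, and variables do not carry over. Pictures are saved under pics/ and viewed, at most 14 in all, crops included, and the job is handed in when it is done.

```bash
mkdir -p pics; ls; cat > h.py <<'E'
import numpy as np,cv2
from scipy.spatial.transform import Rotation as R
from station import telemetry,optics,ctrl
def shot(n,f=None):
    d=optics.get_image(n)
    if f: cv2.imwrite('pics/'+f+'.png',d['image'][:,:,::-1]); np.savez('pics/'+f+'.npz',**d)
    return d
def load(f): return dict(np.load('pics/'+f+'.npz'))
def cloud(d):
    z=d['depth'];v,u=np.mgrid[:480,:640]
    p=np.stack([(u-d['cx'])/d['fx']*z,(v-d['cy'])/d['fy']*z,z],-1)
    Rm=R.from_rotvec(np.ravel(d['rvec'])).as_matrix()
    return (p-np.ravel(d['tvec']))@Rm
def proj(d,P):
    return cv2.projectPoints(np.float64(P).reshape(-1,3),np.ravel(d['rvec']),np.ravel(d['tvec']),np.array([[d['fx'],0,d['cx']],[0,d['fy'],d['cy']],[0,0,1.]]),None)[0][:,0]
def go(pos,yaw=None):
    """rows values: shift & turn from present pose to TCP pos, tool pointing down with tool x at yaw"""
    o=telemetry.get_obs();r=R.from_rotvec(o['tool_rot'])
    s=r.inv().apply(np.array(pos)-o['tool_pos'])/.3
    t=np.zeros(3)
    if yaw is not None:
        c=[]
        for y in (yaw,yaw+np.pi):
            g=R.from_euler('z',y)*R.from_rotvec([np.pi,0,0]); c.append((r.inv()*g).as_rotvec()/np.radians(30))
        t=min(c,key=np.linalg.norm)
    print('turn',t.round(3),'shift',s.round(4))
E
python3 - <<'E'
from h import *
o=telemetry.get_obs()
for k,v in o.items(): print(k,np.round(v,3))
print(R.from_rotvec(o['tool_rot']).as_matrix().round(2))
for n in('top','side'): shot(n,n+'0')
E
```

```text
pics
t 0.0
q [-1.309  0.053  1.614  0.     1.476 -0.119]
dq [ 0.001  0.001 -0.    -0.001 -0.001 -0.001]
effort [-1.0000e-03 -3.9369e+01 -3.7018e+01 -0.0000e+00  7.0000e-03  0.0000e+00]
tool_pos [ 0.232 -0.58   0.23 ]
tool_rot [-3.083 -0.594  0.   ]
contact_force [0.04  0.073 0.271]
wrist_torque [-0.013  0.022 -0.036]
grip_force 0.0
opening 0.085
[[ 0.93  0.37 -0.  ]
 [ 0.37 -0.93  0.  ]
 [ 0.   -0.   -1.  ]]
```

View pics/top0.png

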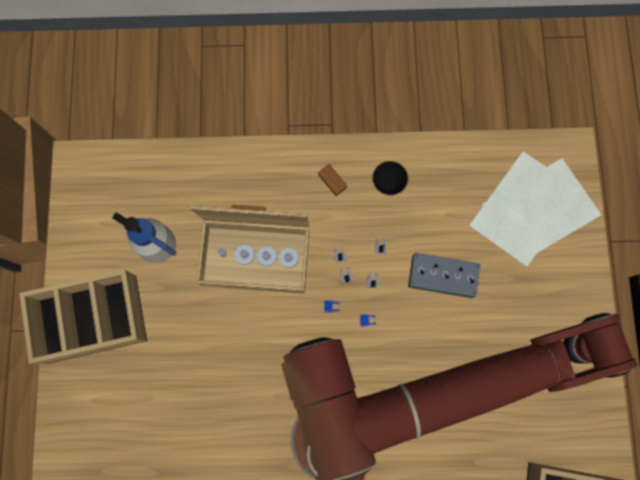

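View pics/side0.png

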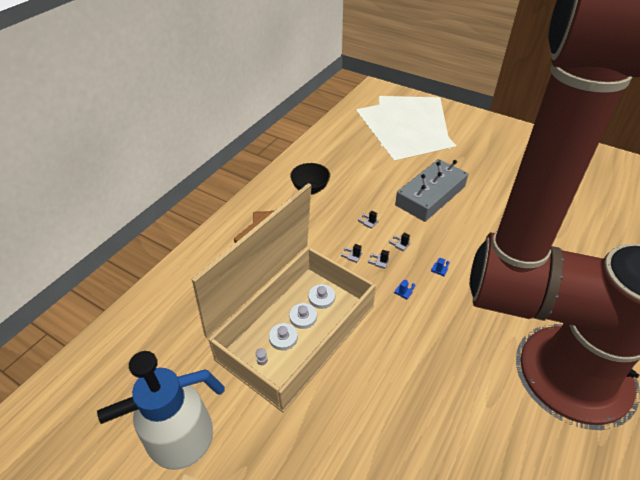

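The top view shows the case with a bare axle at (222,252) and wheels 2–4 at (244,255), (266,256) and (288,258). The switchbox is at (445,275). Clip candidates are grey/black at (340,256), (381,247), (346,276) and (373,281). The blue look-alikes at (332,307) and (368,321) are not wanted.

```bash
cat > m.py <<'E'
from h import *
d=load('top0');C=cloud(d);im=d['image']
def box(mask,zn):
    P=C[mask]; r=cv2.minAreaRect(np.float32(P[:,:2])); print(zn,len(P),np.round(r[0],4),np.round(r[1],4),round(r[2],2),'z',np.median(P[:,2]).round(4));return r
v,u=np.mgrid[:480,:640]
reg=lambda a,b,c,e:(u>=a)&(u<b)&(v>=c)&(v<e)
box(reg(400,490,245,305)&(abs(C[...,2]-.05)<.006),'switch')
m=reg(190,320,215,300)&(abs(C[...,2]-.08)<.006)
box(m,'case')
for uu,vv in[(244,255),(266,256),(288,258),(222,252)]:
    mm=reg(uu-14,uu+15,vv-14,vv+15)
    Q=C[mm&(abs(C[...,2]-.022)<.003)];H=C[mm&(abs(C[...,2]-.04)<.004)]
    print('wheel',len(Q),Q.mean(0).round(4) if len(Q) else '','head',H.mean(0).round(4) if len(H) else '')
for uu,vv in[(340,256),(381,247),(346,276),(373,281)]:
    mm=reg(uu-12,uu+13,vv-12,vv+13); T=C[mm&(C[...,2]>.03)];P=C[mm&(C[...,2]>.004)&(C[...,2]<.014)]
    print('clip tab',len(T),T.mean(0).round(4),'plate',len(P),P.mean(0).round(4))
print('px/m',d['fx'],d['depth'][260,340])
a=cv2.resize(im[235:300,310:490],None,fx=4.4,fy=4.4,interpolation=2);b=cv2.resize(im[200:300,180:330],None,fx=3,fy=3,interpolation=2)
o=np.zeros((590,792,3),np.uint8);o[:a.shape[0],:a.shape[1]]=a;o[288:588,:450]=b
cv2.imwrite('pics/crop1.png',o[:,:,::-1])
E
python3 m.py
```

```text
switch 1796 [ 0.4583 -0.3452] [0.1967 0.1016] 78.66 z 0.0499
case 812 [0.5246 0.2119] [0.3106 0.1892] 84.43 z 0.0793
wheel 138 [0.5361 0.2409 0.0218] head [0.5378 0.2445 0.0399]
wheel 135 [0.5279 0.1779 0.0221] head [0.5313 0.177  0.0397]
wheel 131 [0.5226 0.1157 0.022 ] head [0.5237 0.1128 0.0392]
wheel 15 [0.5379 0.2878 0.0213] head [0.544  0.3095 0.0407]
clip tab 33 [ 0.5109 -0.0399  0.0925] plate 138 [ 0.5242 -0.0431  0.0076]
clip tab 32 [ 0.5201 -0.1524  0.1516] plate 154 [ 0.5538 -0.1663  0.0074]
clip tab 37 [ 0.4199 -0.0485  0.2821] plate 162 [ 0.4684 -0.0572  0.0073]
clip tab 37 [ 0.3918 -0.1061  0.3799] plate 157 [ 0.4503 -0.1394  0.0076]
px/m 620.4169523070508 1.8489332
```

View pics/crop1.png

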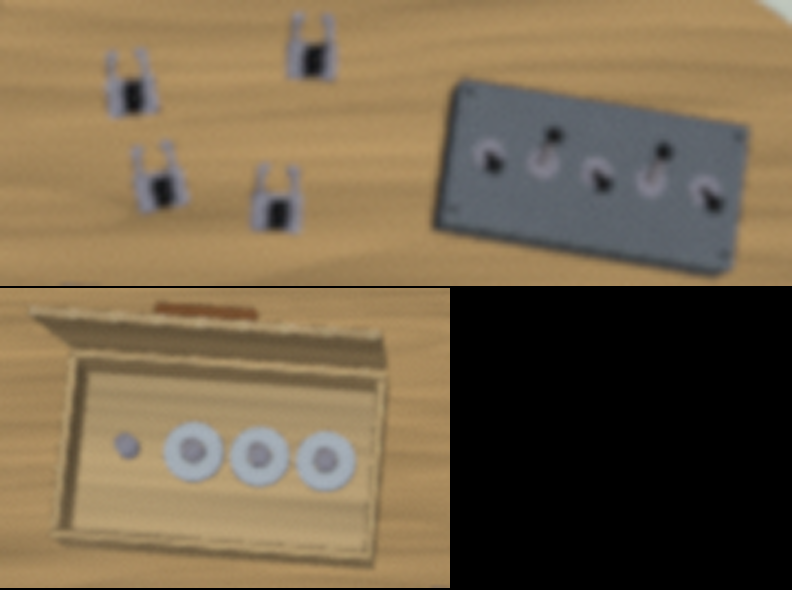

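The crop confirms four grey clips with black tabs, all with mouths pointing away from the robot, and toggles 2 and 4 leaning away. I'll start with the toggles.

```bash
cat >> h.py <<'E'
SY=np.radians(-11.3);SC=np.array([.4583,-.3452])
CY=np.radians(-5.7);CC=np.array([.5246,.2119])
def fr(c,y,a,b,z): 
    e=np.array([[np.cos(y),-np.sin(y)],[np.sin(y),np.cos(y)]]); return np.r_[c+e@[a,b],z]
sw=lambda a,b,z:fr(SC,SY,a,b,z)
ca=lambda a,b,z:fr(CC,CY,a,b,z)
E
python3 - <<'E'
from h import *
go(sw(.048,-.036,.13),SY)
d=load('top0');C=cloud(d);v,u=np.mgrid[:480,:640]
L=C[(u>190)&(u<315)&(v>200)&(v<240)&(C[...,2]>.1)]; e=np.array([np.cos(CY),np.sin(CY)])
p=np.c_[(L[:,:2]-CC)@e,(L[:,:2]-CC)@[-e[1],e[0]],L[:,2]]
print(len(L),p.min(0),p.max(0)); print(np.polyfit(p[:,2],p[:,0],1)); q=p[p[:,2]>.25];print(q[:,0].min(),q[:,0].max())
T=C[(u>405)&(u<485)&(v>245)&(v<300)&(C[...,2]>.075)&(C[...,2]<.1)];e=np.array([np.cos(SY),np.sin(SY)])
t=np.c_[(T[:,:2]-SC)@e,(T[:,:2]-SC)@[-e[1],e[0]],T[:,2]];
for b in(.072,.036,0,-.036,-.072):
    s=t[abs(t[:,1]-b)<.015];print(b,len(s),s.mean(0).round(4) if len(s) else '')
E
```

```text
turn [-4.000e-03  1.000e-03  1.104e+00] shift [ 1.0588 -0.2569  0.3346]
1528 [-0.31236324 -0.22107545  0.10009543] [0.09776321 0.1543093  1.8405397 ]
[-0.23327893  0.13268658]
-0.31236323669312543 0.09776320874839402
0.072 13 [-0.0126  0.0716  0.0869]
0.036 17 [0.0122 0.0362 0.0859]
0 15 [-0.013   0.0007  0.0874]
-0.036 15 [ 0.0138 -0.0355  0.0862]
-0.072 14 [-0.0139 -0.0714  0.0884]
```

```bash
python3 -m pendant '[0.2,0,0,0,0,0,0]' >/dev/null 2>&1; python3 -m pendant '[0,0,0.25,0.2,-0.05,0,0,0,0,0.5,0.4,-0.1,0,0,0,0,0.75,0.6,-0.15,0,0,0,0,1,0.8,-0.2,0,0,0,0,1,0.98,-0.25,0,0,0,0,1,0.98,-0.25,0.1,0]' 20; python3 -c "
from h import *
go(sw(.048,-.036,.072),SY)"
```

```text
t: 0.98
tool_pos: [0.4803, -0.3973, 0.2118]
tool_rot: [-3.043, 0.209, 0.063]
contact_force: [-0.5, -0.3, -0.3]
opening: -0.0002
grip_force: 0.0
turn [-0.165  0.095  0.114] shift [0.0783 0.0081 0.464 ]
```

```bash
python3 -m pendant '[-0.2,0,0.1,0.05,0,0.15,0,-0.2,0,0.1,0.05,0,0.15,0]'; python3 -c "
from h import *
go(sw(.048,-.036,.072),SY)"
```

```text
t: 1.23
tool_pos: [0.4878, -0.3927, 0.1584]
tool_rot: [3.122, -0.296, -0.099]
contact_force: [-0.3, -0.2, 0.2]
opening: -0.0001
grip_force: 0.0
turn [0.02  0.12  0.016] shift [ 0.0506 -0.0186  0.2852]
```

```bash
python3 -m pendant '[0,0.1,0,0.05,-0.02,0.05,0,0,0.1,0,0.05,-0.02,0.05,0]'; python3 -c "
from h import *
go(sw(.048,-.036,.072),SY)"
```

```text
t: 1.48
tool_pos: [0.5038, -0.3938, 0.1482]
tool_rot: [3.112, -0.299, -0.007]
contact_force: [-0.4, 0.2, 0.5]
opening: -0.0001
grip_force: 0.0
turn [0.03  0.006 0.011] shift [-0.0197 -0.0131  0.254 ]
```

```bash
python3 -m pendant '[0.03,0,0,-0.02,-0.01,0.12,0,0.03,0,0,-0.02,-0.01,0.25,0,0.03,0,0,-0.02,-0.01,0.25,0]'; python3 -c "
from h import *
go(sw(.048,-.036,.072),SY); go(sw(.002,-.036,.072),SY)"
```

```text
t: 1.85
tool_pos: [0.4966, -0.39, 0.0707]
tool_rot: [-3.124, 0.302, 0.011]
contact_force: [0.5, 0.2, -0.9]
opening: -0.0001
grip_force: 0.0
turn [-0.005  0.014  0.009] shift [ 0.0057 -0.0013 -0.0045]
turn [-0.005  0.014  0.009] shift [-0.1476 -0.002  -0.0033]
```

```bash
python3 -m pendant '[0,0,0,-0.05,0,0,0,0,0,0,-0.1,0,0,0,0,0,0,-0.13,0,0,0,0,0,0,-0.145,0,0,0,0,0,0,-0.145,0,0,0]'; python3 - <<'E'
from h import *
d=shot('top','t1');C=cloud(d);im=d['image'][245:305,400:490]
cv2.imwrite('pics/t1c.png',cv2.resize(im,None,fx=6,fy=6)[:,:,::-1])
go(sw(.002,-.036,.072),SY)
E
```

```text
t: 2.48
tool_pos: [0.4555, -0.3825, 0.0733]
tool_rot: [3.126, -0.301, -0.003]
contact_force: [1.7, -0.5, 1.8]
opening: -0.0
grip_force: 0.8
turn [0.002 0.005 0.01 ] shift [-0.009  -0.0031  0.0032]
```

```bash
python3 - <<'E'
from h import *
d=shot('side','s1');p=proj(d,[sw(0,-.036,.08)])[0];print(p)
u,v=p.astype(int)
cv2.imwrite('pics/s1c.png',cv2.resize(d['image'][max(v-50,0):v+50,max(0,u-60):u+60],None,fx=5,fy=5)[:,:,::-1])
E
```

```text
[443.72204602 166.78699713]
```

View pics/s1c.png

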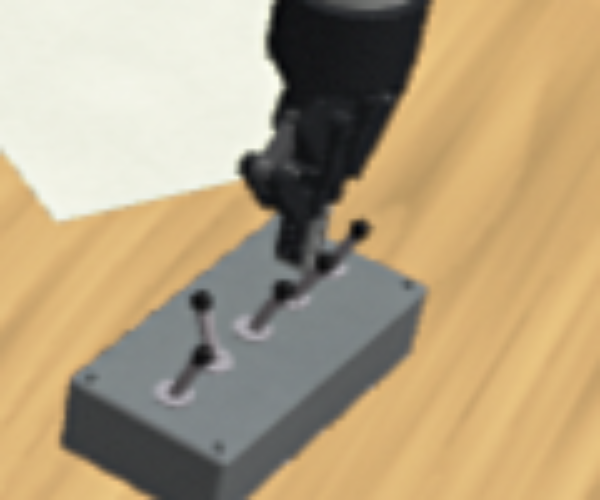

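Toggle 4 now leans towards the robot like 1 and 3. Toggle 2 next.

```bash
python3 -m pendant '[0,0,0,-0.012,0,0,0,0,0,0,-0.012,0,0,0,0,0,0,0.16,0,0,0,0,0,0,0.16,-0.12,0,0,0,0,0,0.16,-0.243,0,0,0,0,0,0.16,-0.243,0,0,0,0,0,0.09,-0.243,0,0,0,0,0,0.04,-0.243,0,0,0,0,0,0.01,-0.243,0,0,0,0,0,-0.012,-0.243,0,0,0,0,0,-0.012,-0.243,0,0]'; python3 - <<'E'
from h import *
go(sw(.002,.036,.072),SY)
d=shot('side','s2');u,v=443,166
cv2.imwrite('pics/s2c.png',cv2.resize(d['image'][max(v-50,0):v+50,max(0,u-60):u+60],None,fx=4,fy=4)[:,:,::-1])
E
```

```text
t: 3.95
tool_pos: [0.4684, -0.3115, 0.0742]
tool_rot: [3.124, -0.302, 0.008]
contact_force: [7.8, -2.7, 0.0]
opening: -0.0001
grip_force: 3.9
turn [ 0.005 -0.01   0.008] shift [-0.0043 -0.0033  0.0072]
```

View pics/s2c.png

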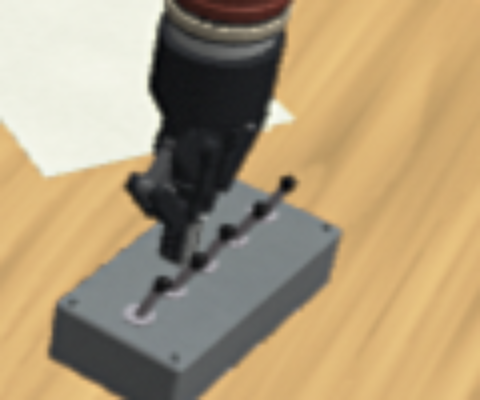

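All five toggles line up as off. Next I'll back away and look at the clips with the wrist camera.

```bash
python3 -m pendant '[0,0,0,0.12,0,0,0,0,0,0,0.15,0,-0.15,0,0,0,0,0.13,-0.1,-0.35,0,0,0,0,0.1,-0.3,-0.5,0.5,0,0,0,0,-0.5,-0.6,0.5,0,0,0,-0.05,-0.7,-0.7,0.5,0,0,0,-0.05,-0.7,-0.7,0.5,0,0,0,-0.05,-0.7,-0.7,0.5]' 60; python3 - <<'E'
from h import *
d=shot('wrist','w1')
C=cloud(d)
P=C[(C[...,2]>.03)&(C[...,2]<.045)];print(len(P),P.min(0),P.max(0))
E
```

```text
t: 5.0
tool_pos: [0.492, -0.0999, 0.2839]
tool_rot: [3.126, -0.297, -0.001]
contact_force: [-0.5, -0.9, -0.5]
opening: 0.0426
grip_force: 0.0
4935 [ 0.32821901 -0.40874742  0.03001243] [0.60730804 0.24578452 0.0449925 ]
```

View pics/w1.png

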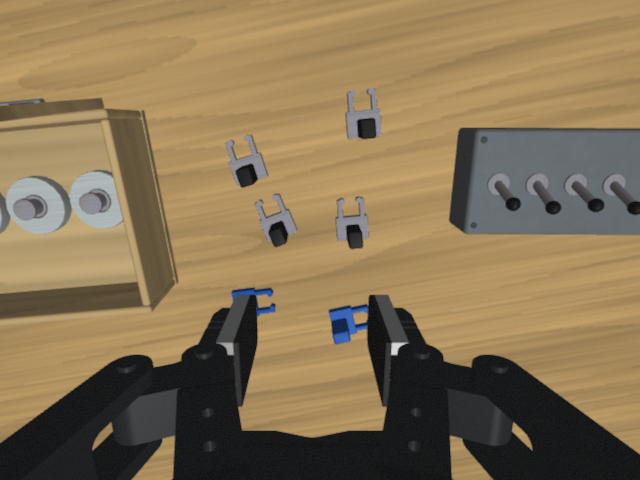

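```bash
cat >> h.py <<'E'
from scipy import ndimage
def clips(d,xr=(.38,.62),yr=(-.24,.03)):
    C=cloud(d);im=d['image'].astype(int);ok=(d['depth']>0)&(C[...,0]>xr[0])&(C[...,0]<xr[1])&(C[...,1]>yr[0])&(C[...,1]<yr[1])
    blue=im[...,2]>im[...,0]+40
    m=ok&(C[...,2]>.005)&(C[...,2]<.045)&~blue
    lab,n=ndimage.label(m,np.ones((3,3)));out=[]
    for i in range(1,n+1):
        k=lab==i
        if k.sum()<150: continue
        P=C[k];T=P[P[:,2]>.037];B=P[(P[:,2]<.011)]
        if len(T)<10 or len(B)<30: continue
        r=cv2.minAreaRect(np.float32(B[:,:2]));c=np.array(r[0]);t=(T[:,:2].max(0)+T[:,:2].min(0))/2;t=np.array(cv2.minAreaRect(np.float32(T[:,:2]))[0])
        a=np.radians(r[2]);dr=c-t
        y=max([a+j*np.pi/2 for j in range(4)],key=lambda q:np.cos(q)*dr[0]+np.sin(q)*dr[1])
        y=(y+np.pi)%(2*np.pi)-np.pi;e=np.array([np.cos(y),np.sin(y)])
        v,u=np.nonzero(k);print('px',u.mean().round(),v.mean().round(),'yaw',np.degrees(y).round(1),'size',np.round(r[1],4),'tab',t.round(4),'orig',(c+.012*e).round(4),'tab by plate',(c-.014*e).round(4),'ztab',np.median(T[:,2]).round(4))
        out.append((t,c-.014*e,y))
    return out
E
python3 - <<'E'
from h import *
d=load('w1')
for t,b,y in clips(d):
    go(np.r_[(t+b)/2,.012],y)
C=cloud(d)
for u,v in[(92,200),(30,207)]:
    print(C[v,u])
    P=C[v-28:v+28,max(0,u-28):u+28].reshape(-1,3);P=P[(P[:,2]>.037)&(P[:,2]<.044)];print('head',cv2.minEnclosingCircle(np.float32(P[:,:2])),len(P))
print([ca(.01,b,.04) for b in(-.099,-.033,.033)])
E
```

```text
px 363.0 119.0 yaw -4.0 size [0.0341 0.0459] tab [ 0.5454 -0.1647] orig [ 0.5713 -0.1666] tab by plate [ 0.5453 -0.1648] ztab 0.0408
px 246.0 165.0 yaw 5.0 size [0.0458 0.0344] tab [ 0.5232 -0.0419] orig [ 0.549  -0.0393] tab by plate [ 0.5231 -0.0416] ztab 0.0407
px 276.0 223.0 yaw 11.0 size [0.0457 0.0343] tab [ 0.4586 -0.0598] orig [ 0.4841 -0.0548] tab by plate [ 0.4586 -0.0598] ztab 0.0408
px 352.0 226.0 yaw -5.0 size [0.0339 0.046 ] tab [ 0.4412 -0.1365] orig [ 0.467  -0.1386] tab by plate [ 0.4411 -0.1363] ztab 0.0408
turn [ 0.004  0.004 -0.232] shift [0.2177 0.1733 0.9021]
turn [ 0.003  0.005 -0.532] shift [ 0.0673 -0.2153  0.9017]
turn [ 0.003  0.005 -0.731] shift [-0.1325 -0.1154  0.9023]
turn [ 0.004  0.004 -0.197] shift [-0.1412  0.1464  0.9029]
[0.52943251 0.10751392 0.0413685 ]
head ((0.5260505676269531, 0.11236921697854996), 0.011165115982294083) 393
[0.534096   0.16953632 0.04068793]
head ((0.5321699380874634, 0.17836987972259521), 0.01158133428543806) 397
[array([0.5247179, 0.1123963, 0.04     ]), array([0.531273  , 0.17806997, 0.04      ]), array([0.53782811, 0.24374364, 0.04      ])]
```

```bash
python3 -m pendant '[0,0,-0.27,0.03,-0.1,0.2,0.5,0,0,-0.53,0.067,-0.215,0.4,0.5,0,0,-0.53,0.067,-0.215,0.6,0.5,0,0,-0.53,0.067,-0.215,0.65,0.5,0,0,-0.53,0.067,-0.215,0.65,0.5]' 60;  python3 -c "
from h import *
go([.5232,-.0418,.012],np.radians(5))"
```

```text
t: 5.68
tool_pos: [0.5206, -0.0423, 0.0832]
tool_rot: [-3.138, -0.132, 0.017]
contact_force: [-0.3, -0.6, 0.7]
opening: 0.0424
grip_force: 0.0
turn [-0.003  0.021 -0.006] shift [ 0.0112 -0.0004  0.2373]
```

```bash
python3 -m pendant '[0,0.02,0,0.01,0,0.15,0.5,0,0.02,0,0.01,0,0.237,0.5,0,0.02,0,0.01,0,0.237,0.5,0,0.02,0,0.01,0,0.237,0.1,0,0.02,0,0.01,0,0.237,0,0,0.02,0,0.01,0,0.237,0]' 60;  python3 -c "
from h import *
go([.5232,-.0418,.012],np.radians(5))"
```

```text
t: 6.42
tool_pos: [0.5287, -0.0421, 0.019]
tool_rot: [3.137, 0.134, 0.02]
contact_force: [-0.6, -1.7, 6.1]
opening: 0.0127
grip_force: 60.2
turn [ 0.004 -0.024 -0.003] shift [-0.0184 -0.0027  0.0232]
```

```bash
python3 -m pendant '[0,0,0,0,0,-0.1,0,0,0,0,0,0,-0.25,0,0,0,0,0,0,-0.25,0,0,0,0,0,0,-0.25,0]' 60;  python3 - <<'E'
from h import *
d=shot('wrist','w2');cv2.imwrite('pics/w2c.png',cv2.resize(d['image'][180:480,120:520],None,fx=1.8,fy=1.8)[:,:,::-1])
C=cloud(d);o=telemetry.get_obs();print(o['tool_pos'],o['tool_rot'],o['contact_force'])
L=R.from_rotvec(o['tool_rot']).inv().apply((C-o['tool_pos']).reshape(-1,3)).reshape(C.shape)
np.save('pics/L.npy',L)
k=(abs(L[...,1])<.02)&(L[...,0]>-.01)&(L[...,0]<.06)&(L[...,2]>-.03)&(L[...,2]<.04)
for lo in np.arange(-.03,.04,.005):
    s=L[k&(L[...,2]>=lo)&(L[...,2]<lo+.005)]; 
    if len(s)>5: print(lo.round(3),len(s),s.min(0).round(4),s.max(0).round(4))
E
```

```text
t: 6.92
tool_pos: [0.5258, -0.0414, 0.0914]
tool_rot: [3.139, 0.135, 0.013]
contact_force: [-0.7, -0.1, -2.2]
opening: 0.0124
grip_force: 59.3
[ 0.52513584 -0.04124156  0.09044978] [-3.13834103 -0.13453398 -0.01046111] [-0.07958166 -0.33510575 -1.15262052]
-0.03 635 [-0.0099 -0.0184 -0.03  ] [ 0.0119  0.0199 -0.025 ]
-0.025 2146 [-0.01   -0.0184 -0.025 ] [ 0.0119  0.0199 -0.02  ]
-0.02 706 [ 0.0035 -0.0184 -0.02  ] [ 0.012   0.0199 -0.015 ]
-0.015 654 [ 0.0037 -0.0183 -0.015 ] [ 0.0117  0.02   -0.01  ]
-0.01 405 [ 0.0039 -0.017  -0.01  ] [ 0.0115  0.0189 -0.005 ]
-0.005 208 [ 0.004  -0.0058 -0.005 ] [ 0.0104  0.0078 -0.    ]
0.0 161 [ 0.0035 -0.0047  0.0001] [0.0053 0.0077 0.0049]
0.005 2712 [-0.0017 -0.0156  0.005 ] [0.0327 0.0184 0.01  ]
0.01 814 [-0.0019 -0.0156  0.01  ] [0.0328 0.0185 0.015 ]
0.015 117 [ 0.0119 -0.0153  0.015 ] [0.0326 0.0174 0.0178]
```

View pics/w2c.png

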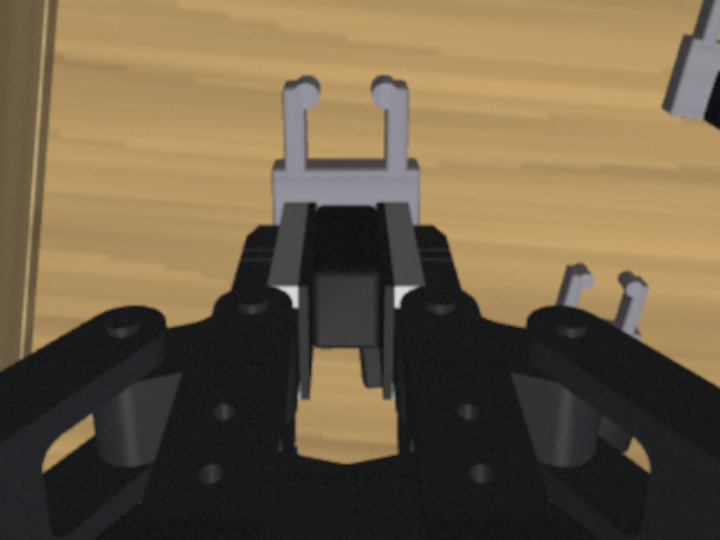

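```bash
cat >> h.py <<'E'
def held(d=None):
    d=d or shot('wrist');C=cloud(d);o=telemetry.get_obs();rt=R.from_rotvec(o['tool_rot'])
    L=rt.inv().apply((C-o['tool_pos']).reshape(-1,3));W=C.reshape(-1,3)
    k=(abs(L[:,1])<.022)&(L[:,0]>.01)&(L[:,0]<.05)&(L[:,2]>.002)&(L[:,2]<.02);S=L[k]
    h=np.median(S[:,2]);q=k&(abs(L[:,2]-h)<.002+.1*abs(L[:,0]-.02));S=L[q]
    A=np.c_[S[:,:2],np.ones(len(S))]
    for _ in range(3):
        p=np.linalg.lstsq(A,S[:,2],rcond=None)[0];g=abs(A@p-S[:,2])<.001;A,S=A[g],S[g]
    x=np.percentile(S[:,0],99.7)-.011;y=(S[:,1].min()+S[:,1].max())/2
    T=S[S[:,0]>x+.002]; a=T[T[:,1]<y][:,:2].mean(0);b=T[T[:,1]>y][:,:2].mean(0);yaw=np.arctan2(-(b-a)[0],(b-a)[1])
    z=p@[x,y,1]+.008
    print('n',len(S),'origin in tool',np.round([x,y,z],4),'slopes',p[:2].round(3),'yaw in tool deg',np.degrees(yaw).round(1))
    wo=rt.apply([x,y,z])+o['tool_pos'];n=rt.apply(np.r_[p[:2],-1]/np.linalg.norm(np.r_[p[:2],-1]))
    ax=rt.apply([np.cos(yaw),np.sin(yaw),0]);print('world origin',wo.round(4),'normal',n.round(3),'clip yaw deg',np.degrees(np.arctan2(ax[1],ax[0])).round(1))
    return np.array([x,y,z]),yaw
def place(orig,off,cy):
    """TCP for clip origin at world orig, given offset in tool and clip yaw in tool; tool down"""
    c=(CY+cy); # tool y flipped: clip yaw=tool yaw - cy
    g=R.from_euler('z',c)*R.from_rotvec([np.pi,0,0])
    P=np.array(orig)-g.apply(off);go(P,c);return P
E
python3 - <<'E'
from h import *
d=load('w2')
o,y=held(d)
for s,z in((-.04,.12),(-.036,.024),(0,.024)):
    place(ca(.01+s,.033,z),o,y)
E
```

```text
n 1636 origin in tool [0.0214 0.0013 0.0175] slopes [ 0.009 -0.002] yaw in tool deg -0.2
world origin [ 0.5467 -0.0407  0.0731] normal [0.002 0.002 1.   ] clip yaw deg 5.1
turn [-0.001 -0.013  0.359] shift [-0.0759 -0.985  -0.1573]
turn [-0.001 -0.013  0.359] shift [-0.0649 -0.9825  0.1628]
turn [-0.001 -0.013  0.359] shift [ 0.053  -0.9604  0.1636]
```

```bash
python3 -m pendant '[0,0,0,0,0,-0.16,0,0,0,0.1,-0.02,-0.2,-0.16,0,0,0,0.2,-0.04,-0.4,-0.16,0,0,0,0.3,-0.06,-0.6,-0.16,0,0,0,0.36,-0.076,-0.8,-0.16,0,0,-0.01,0.36,-0.076,-0.985,-0.16,0,0,-0.01,0.36,-0.076,-0.985,-0.16,0,0,-0.01,0.36,-0.076,-0.985,-0.16,0]' 60;  python3 - <<'E'
from h import *
o,y=held(shot('wrist','w3'))
for s,z in((-.04,.12),(-.036,.0245),(0,.0245)):
    place(ca(.01+s,.033,z),o,y)
C=cloud(load('w3'));im=load('w3')['image']
for b in(.033,-.033):
    c=ca(.01,b,.04);Pp=C.reshape(-1,3);k=(np.hypot(Pp[:,0]-c[0],Pp[:,1]-c[1])<.018)&(Pp[:,2]>.036)&(Pp[:,2]<.044);print(c,k.sum(),cv2.minEnclosingCircle(np.float32(Pp[k][:,:2])) if k.sum() else'')
E
```

```text
t: 7.98
tool_pos: [0.4767, 0.2506, 0.1375]
tool_rot: [3.136, -0.16, 0.001]
contact_force: [0.4, -0.5, 0.1]
opening: 0.0124
grip_force: 59.3
n 1495 origin in tool [0.0208 0.0009 0.0188] slopes [0.006 0.002] yaw in tool deg -0.4
world origin [0.4976 0.247  0.119 ] normal [ 0.005 -0.001  1.   ] clip yaw deg -5.5
turn [ 0.001 -0.002  0.007] shift [ 0.0014 -0.0026 -0.0034]
turn [ 0.001 -0.002  0.007] shift [ 0.0144 -0.0029  0.3149]
turn [ 0.001 -0.002  0.007] shift [ 0.1344 -0.0034  0.315 ]
[0.53782811 0.24374364 0.04      ] 1102 ((0.5394967794418335, 0.24394474923610687), 0.010921088978648186)
[0.531273   0.17806997 0.04      ] 1136 ((0.533379316329956, 0.17833904922008514), 0.011262808926403522)
```

```bash
sed -i 's/CC=np.array(\[.5246,.2119\])/CC=np.array([.5262,.2121])/' h.py; python3 -m pendant '[0,0,0,0.01,0,0.12,0,0,0,0,0.015,0,0.24,0,0,0,0,0.015,0,0.3,0,0,0,0,0.015,0,0.314,0,0,0,0,0.015,0,0.314,0,0,0,0,0.015,0,0.314,0]' 60;  python3 - <<'E'
from h import *
o,y=held(shot('wrist','w4'))
for s,z in((-.012,.024),(0,.024)):
    place(ca(.01+s,.033,z),o,y)
C=cloud(load('w4'))
for b in(.033,-.033):
    c=ca(.01,b,.04);Pp=C.reshape(-1,3);k=(np.hypot(Pp[:,0]-c[0],Pp[:,1]-c[1])<.018)&(Pp[:,2]>.036)&(Pp[:,2]<.044);print(c,k.sum(),cv2.minEnclosingCircle(np.float32(Pp[k][:,:2])) if k.sum() else'')
    k=(np.hypot(Pp[:,0]-c[0],Pp[:,1]-c[1])<.03)&(Pp[:,2]>.017)&(Pp[:,2]<.026);print('wheel z',np.median(Pp[k][:,2]))
E
```

```text
t: 8.78
tool_pos: [0.4836, 0.2509, 0.0466]
tool_rot: [-3.136, 0.162, -0.009]
contact_force: [-0.6, -0.2, -1.2]
opening: 0.0126
grip_force: 59.3
n 1356 origin in tool [0.0388 0.0012 0.0171] slopes [-0.063 -0.001] yaw in tool deg 0.8
world origin [0.522  0.2458 0.0297] normal [-0.069  0.007  0.998] clip yaw deg -6.7
turn [-0.003 -0.011 -0.034] shift [0.0185 0.0025 0.0182]
turn [-0.003 -0.011 -0.034] shift [0.0585 0.0024 0.0185]
[0.53942811 0.24394364 0.04      ] 2649 ((0.5396544337272644, 0.2441333830356598), 0.0110616534948349)
wheel z 0.02287080729476057
[0.532873   0.17826997 0.04      ] 2814 ((0.5334307551383972, 0.17834503948688507), 0.011416437104344368)
wheel z 0.022843728591811475
```

```bash
cat >> h.py <<'E'
def clipz(d=None):
    d=d or shot('wrist');C=cloud(d).reshape(-1,3);o=telemetry.get_obs();rt=R.from_rotvec(o['tool_rot'])
    L=rt.inv().apply(C-o['tool_pos'])
    out=[]
    for lo,hi in((.010,.015),(.015,.021),(.021,.030)):
        k=(abs(L[:,1]-.001)<.0135)&(abs(L[:,1]-.001)>.0095)&(L[:,0]>lo)&(L[:,0]<hi)&(L[:,2]>-.005)&(L[:,2]<.025)
        out.append((np.median(C[k][:,2])-.008).round(4))
    k=(abs(L[:,1]-.001)<.02)&(C[:,2]>.0265)&(C[:,2]<.034+.01)&(L[:,0]>.018)&(L[:,0]<.036)&(L[:,2]>.003)
    t=L[k]
    print('underside z along clip',out,'tip x',np.percentile(t[:,0],99).round(4),'y range',np.percentile(t[:,1],[.5,99.5]).round(4),'tcp',np.round(o['tool_pos'],4),'F',np.round(o['contact_force'],1))
E
python3 - <<'E'
from h import *
clipz()
for s in(-.012,0): place(ca(.01+s,.033,.024),[.021,.0012,.0182],-.005)
E
```

```text
underside z along clip [np.float64(0.0284), np.float64(0.0282), np.float64(0.0282)] tip x 0.0323 y range [-0.0126  0.0151] tcp [0.4833 0.2509 0.0463] F [-0.2  0.7 -1.6]
turn [-0.003 -0.01   0.003] shift [ 0.0784 -0.      0.0141]
turn [-0.003 -0.01   0.003] shift [ 0.1184 -0.0002  0.0143]
```

```bash
python3 -m pendant '[0,-0.01,0,0,0,0.014,0,0,-0.01,0,0,0,0.014,0,0,-0.01,0,0.03,0,0.014,0,0,-0.01,0,0.06,0,0.014,0,0,-0.01,0,0.08,0,0.014,0,0,-0.01,0,0.1,0,0.014,0,0,-0.01,0,0.12,0,0.014,0,0,-0.01,0,0.12,0,0.014,0]' 80;  python3 - <<'E'
from h import *
clipz()
place(ca(.01,.033,.024),[.021,.0012,.0182],-.005)
E
```

```text
t: 9.88
tool_pos: [0.5188, 0.2471, 0.0413]
tool_rot: [-3.136, 0.162, 0.002]
contact_force: [-1.9, 1.2, 4.4]
opening: 0.0122
grip_force: 82.9
underside z along clip [np.float64(0.023), np.float64(0.0231), np.float64(0.023)] tip x 0.0323 y range [-0.0127  0.0151] tcp [0.5188 0.2471 0.0413] F [-1.   0.7  4.4]
turn [-0.002  0.002  0.003] shift [-0.0005 -0.0007 -0.003 ]
```

```bash
python3 -m pendant '[0,0,0,0,0,0,0.3,0,0,0,0,0,0,0.3,0,0,0,0,0,0,0.3,0,0,0,0,0,-0.1,0.3,0,0,0,0,0,-0.3,0.3,0,0,0,-0.05,0,-0.45,0.3,0,0,0,-0.05,0,-0.45,0.3]' 60;  python3 - <<'E'
from h import *
d=shot('wrist','w5');cv2.imwrite('pics/w5s.png',d['image'][:,:,::-1])
print(telemetry.get_obs()['tool_pos'])
C=cloud(d)
p=proj(d,[ca(.01,.033,.03)])[0];print(p)
E
```

```text
t: 10.8
tool_pos: [0.5059, 0.2493, 0.1813]
tool_rot: [-3.133, 0.161, -0.011]
contact_force: [-0.6, -0.0, -0.6]
opening: 0.0257
grip_force: 0.0
[0.50456273 0.24871365 0.17818261]
[313.33535844 176.2455948 ]
```

View pics/w5s.png

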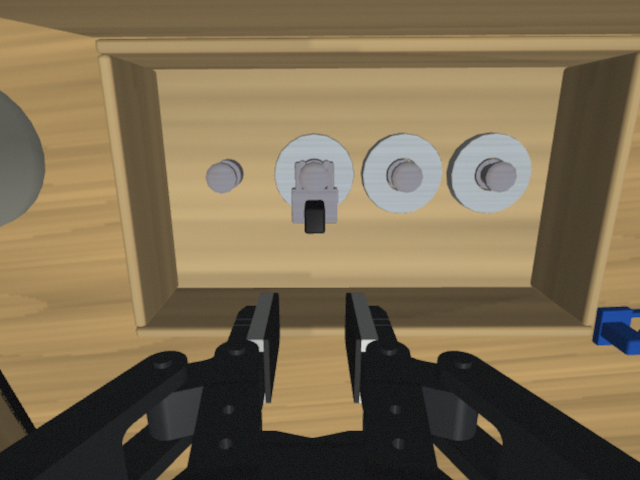

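Clip 1 is seated on wheel 2: the arms straddle the axle head at (313,175). On to the next clip.

```bash
python3 - <<'E'
from h import *
d=load('w5');C=cloud(d).reshape(-1,3);k=(np.hypot(*(C[:,:2]-ca(-.016,.033,0)[:2]).T)<.02)&(C[:,2]>.055)&(C[:,2]<.068)
t=np.array(cv2.minAreaRect(np.float32(C[k][:,:2]))[0])-CC;e=np.array([np.cos(CY),np.sin(CY)]);print('tab in case',t@e,t@[-e[1],e[0]],np.median(C[k][:,2]))
go([.47,-.09,.24],np.radians(5))
E
```

```text
tab in case -0.015355675162411379 0.03254715187975349 0.0627341196066263
turn [-0.004 -0.004 -0.363] shift [ 0.0015  1.1344 -0.2088]
```

```bash
python3 -m pendant '[0,0,0,0,0.2,-0.1,0.5,0,0,-0.1,0,0.4,-0.2,0.5,0,0,-0.2,0,0.6,-0.2,0.5,0,0,-0.3,0,0.8,-0.2,0.5,0,0,-0.36,0,1,-0.2,0.5,0,0,-0.36,0,1,-0.2,0.5,0,0,-0.36,0,1,-0.2,0.5]' 60;  python3 - <<'E'
from h import *
d=shot('wrist','w6');
for t,b,y in clips(d):
    go(np.r_[(t+b)/2,.08],y);go(np.r_[(t+b)/2,.014],y)
E
```

```text
t: 11.72
tool_pos: [0.4723, -0.05, 0.2339]
tool_rot: [-3.137, -0.133, 0.007]
contact_force: [0.6, -0.5, -0.8]
opening: 0.0423
grip_force: 0.0
px 451.0 118.0 yaw -4.9 size [0.0343 0.0461] tab [ 0.5454 -0.1645] orig [ 0.5713 -0.167 ] tab by plate [ 0.5453 -0.1647] ztab 0.0406
px 319.0 208.0 yaw 10.5 size [0.0461 0.0339] tab [ 0.4585 -0.0598] orig [ 0.4841 -0.0551] tab by plate [ 0.4585 -0.0598] ztab 0.0408
px 401.0 233.0 yaw -4.8 size [0.0347 0.0461] tab [ 0.4411 -0.1363] orig [ 0.4668 -0.1387] tab by plate [ 0.4409 -0.1365] ztab 0.0408
turn [-0.004  0.008  0.329] shift [0.211  0.4048 0.5125]
turn [-0.004  0.008  0.329] shift [0.2119 0.4053 0.7325]
turn [-0.005  0.008 -0.185] shift [-0.0473  0.0319  0.5144]
turn [-0.005  0.008 -0.185] shift [-0.0464  0.0324  0.7344]
turn [-0.004  0.008  0.323] shift [-0.1273  0.2811  0.5142]
turn [-0.004  0.008  0.323] shift [-0.1264  0.2816  0.7342]
```

```bash
python3 -m pendant '[0,0.01,-0.18,-0.047,0.032,0.15,0.5,0,0.01,-0.18,-0.047,0.032,0.35,0.5,0,0.01,-0.18,-0.047,0.032,0.52,0.5,0,0.01,-0.18,-0.047,0.032,0.66,0.5,0,0.01,-0.18,-0.047,0.032,0.735,0.5,0,0.01,-0.18,-0.047,0.032,0.735,0.5,0,0.01,-0.18,-0.047,0.032,0.735,0.5]' 60;  python3 -c "
from h import *
go([.4585,-.0598,.014],np.radians(10.5))"
```

```text
t: 12.65
tool_pos: [0.4601, -0.0601, 0.0162]
tool_rot: [-3.128, -0.285, -0.007]
contact_force: [0.6, 1.1, 0.0]
opening: 0.0427
grip_force: 0.0
turn [-0.001 -0.009 -0.003] shift [-0.0052 -0.0018  0.0071]
```

Close, then lift and measure the held clip.

```bash
python3 -m pendant '[0,0,0,0,0,0,0,0,0,0,0,0,0,0,0,0,0,0,0,0,0,0,0,0,0,0,0,0,0,0,0,0,0,-0.15,0,0,0,0,0,0,-0.35,0,0,0,0,0,0,-0.35,0,0,0,0,0,0,-0.35,0]' 80;  python3 - <<'E'
from h import *
o,y=held(shot('wrist','w7'))
for s,z in((-.04,.12),(-.036,.024),(0,.024)):
    place(ca(.01+s,-.033,z),o,y)
E
```

```text
t: 13.65
tool_pos: [0.4585, -0.0609, 0.1199]
tool_rot: [-3.128, -0.282, -0.005]
contact_force: [0.0, -0.5, -1.3]
opening: 0.0122
grip_force: 79.6
n 2328 origin in tool [0.0251 0.0016 0.015 ] slopes [ 0.009 -0.002] yaw in tool deg -0.3
world origin [ 0.4828 -0.0577  0.1037] normal [0.008 0.001 1.   ] clip yaw deg 10.6
turn [-0.004 -0.002  0.545] shift [ 0.1815 -0.8046 -0.0524]
turn [-0.004 -0.002  0.545] shift [ 0.194  -0.8002  0.2676]
turn [-0.004 -0.002  0.545] shift [ 0.3093 -0.7672  0.2676]
```

```bash
python3 -m pendant '[0,0,0.1,0.04,-0.15,-0.06,0,0,0,0.25,0.09,-0.35,-0.06,0,0,0,0.4,0.13,-0.55,-0.06,0,0,0,0.545,0.18,-0.75,-0.06,0,0,0,0.545,0.181,-0.805,-0.055,0,0,0,0.545,0.181,-0.805,-0.055,0,0,0,0.545,0.181,-0.805,-0.055,0,0,0,0.545,0.181,-0.805,-0.055,0]' 80;  python3 - <<'E'
from h import *
o,y=held(shot('wrist','w8'))
for s,z in((-.036,.024),(0,.024)):
    place(ca(.01+s,-.033,z),o,y)
E
```

```text
t: 14.7
tool_pos: [0.4692, 0.185, 0.1369]
tool_rot: [-3.136, 0.169, -0.004]
contact_force: [1.3, -0.2, -1.1]
opening: 0.0122
grip_force: 79.6
n 2301 origin in tool [0.0248 0.0015 0.0164] slopes [0.009 0.001] yaw in tool deg -0.2
world origin [0.4937 0.181  0.1207] normal [ 0.006 -0.003  1.   ] clip yaw deg -6.0
turn [-0.003 -0.006 -0.01 ] shift [ 0.0098 -0.0031  0.3221]
turn [-0.003 -0.006 -0.01 ] shift [ 0.1298 -0.004   0.3225]
```

```bash
python3 -m pendant '[0,0,-0.01,0.01,-0.003,0.12,0,0,0,-0.01,0.01,-0.003,0.24,0,0,0,-0.01,0.01,-0.003,0.3,0,0,0,-0.01,0.01,-0.003,0.32,0,0,0,-0.01,0.01,-0.003,0.32,0,0,0,-0.01,0.01,-0.003,0.32,0,0,0,-0.01,0.01,-0.003,0.32,0]' 80;  python3 - <<'E'
from h import *
clipz(shot('wrist','w9'))
for s in(-.012,0): place(ca(.01+s,-.033,.024),[.0248,.0015,.016],-.0035)
E
```

```text
t: 15.62
tool_pos: [0.4733, 0.1873, 0.0423]
tool_rot: [-3.135, 0.157, -0.008]
contact_force: [-0.2, 1.1, -0.9]
opening: 0.0123
grip_force: 79.6
underside z along clip [np.float64(0.0264), np.float64(0.0263), np.float64(0.0263)] tip x 0.0359 y range [-0.0128  0.015 ] tcp [0.4731 0.1873 0.0421] F [ 0.1  0.3 -0.8]
turn [-0.005 -0.009  0.005] shift [0.0785 0.0049 0.0074]
turn [-0.005 -0.009  0.005] shift [0.1185 0.0048 0.0076]
```

```bash
python3 -m pendant '[0,-0.01,0,0,0.004,0.009,0,0,-0.01,0,0,0.004,0.009,0,0,-0.01,0,0.03,0.004,0.009,0,0,-0.01,0,0.06,0.004,0.009,0,0,-0.01,0,0.08,0.004,0.009,0,0,-0.01,0,0.1,0.004,0.009,0,0,-0.01,0,0.12,0.004,0.009,0,0,-0.01,0,0.12,0.004,0.009,0]' 80;  python3 - <<'E'
from h import *
clipz()
place(ca(.01,-.033,.024),[.0248,.0015,.016],-.0035)
E
```

```text
t: 16.68
tool_pos: [0.5086, 0.1823, 0.039]
tool_rot: [-3.136, 0.157, 0.003]
contact_force: [-1.7, 0.4, 5.1]
opening: 0.0125
grip_force: 80.2
underside z along clip [np.float64(0.0231), np.float64(0.023), np.float64(0.0232)] tip x 0.0359 y range [-0.0127  0.0151] tcp [0.5086 0.1824 0.039 ] F [-2.2 -0.6  3.8]
turn [-0.004  0.003  0.005] shift [-0.0008  0.0002 -0.0033]
```

Seated like the first. Release, lift and return to the clips.

```bash
python3 -m pendant '[0,0,0,0,0,0,0.3,0,0,0,0,0,0,0.3,0,0,0,0,0,0,0.3,0,0,0,0,0,-0.1,0.3,0,0,0,0,0,-0.3,0.3,0,0,0,-0.05,0,-0.45,0.3,0,0,0,-0.05,0,-0.45,0.3]' 60;  python3 - <<'E'
from h import *
d=shot('wrist','w10')
C=cloud(d).reshape(-1,3);e=np.array([np.cos(CY),np.sin(CY)])
for b in (.033,-.033):
    k=(np.hypot(*(C[:,:2]-ca(-.016,b,0)[:2]).T)<.02)&(C[:,2]>.055)&(C[:,2]<.068)
    t=np.array(cv2.minAreaRect(np.float32(C[k][:,:2]))[0])-CC;print('tab in case',t@e,t@[-e[1],e[0]],np.median(C[k][:,2]))
go([.46,-.11,.24],CY)
E
```

```text
t: 17.6
tool_pos: [0.4958, 0.1843, 0.1787]
tool_rot: [-3.133, 0.157, -0.011]
contact_force: [0.6, -0.5, 0.3]
opening: 0.0253
grip_force: 0.0
tab in case -0.015564927082451961 0.03252333062128173 0.06265219236717093
tab in case -0.015453063050635868 -0.03241930266680193 0.06274456268082285
turn [-0.006 -0.004 -0.001] shift [-0.0162  0.9854 -0.2172]
```

```bash
python3 -m pendant '[0,0,0,-0.02,0.2,-0.1,0.5,0,0,0,-0.03,0.4,-0.2,0.5,0,0,0,-0.05,0.6,-0.2,0.5,0,0,0,-0.05,0.8,-0.2,0.5,0,0,0,-0.05,0.95,-0.2,0.5,0,0,0,-0.05,0.95,-0.2,0.5,0,0,0,-0.05,0.95,-0.2,0.5]' 60;  python3 - <<'E'
from h import *
d=shot('wrist','w11');
for t,b,y in clips(d):
    go(np.r_[(t+b)/2,.012],y)
E
```

```text
t: 18.52
tool_pos: [0.4496, -0.0982, 0.2314]
tool_rot: [-3.134, 0.158, 0.008]
contact_force: [0.0, -0.1, 0.2]
opening: 0.0429
grip_force: 0.0
px 378.0 70.0 yaw -5.1 size [0.034  0.0457] tab [ 0.5451 -0.1647] orig [ 0.5712 -0.1671] tab by plate [ 0.5453 -0.1648] ztab 0.0407
px 353.0 198.0 yaw -4.6 size [0.0338 0.0462] tab [ 0.4413 -0.1361] orig [ 0.4666 -0.1388] tab by plate [ 0.4407 -0.1367] ztab 0.0408
turn [-0.006  0.008 -0.02 ] shift [0.3417 0.1926 0.7304]
turn [-0.006  0.008 -0.036] shift [-0.0133  0.133   0.7321]
```

```bash
python3 -m pendant '[0,0.01,-0.03,-0.015,0.13,0.15,0.5,0,0.01,-0.03,-0.015,0.132,0.35,0.5,0,0.01,-0.03,-0.015,0.132,0.52,0.5,0,0.01,-0.03,-0.015,0.132,0.66,0.5,0,0.01,-0.03,-0.015,0.132,0.725,0.5,0,0.01,-0.03,-0.015,0.132,0.725,0.5,0,0.01,-0.03,-0.015,0.132,0.725,0.5]' 60;  python3 -c "
from h import *
go([.441,-.1364,.014],np.radians(-4.8))"
```

```text
t: 19.45
tool_pos: [0.4422, -0.1367, 0.0165]
tool_rot: [-3.138, 0.13, -0.007]
contact_force: [0.1, -0.7, -0.3]
opening: 0.0422
grip_force: 0.0
turn [-0.003 -0.008  0.001] shift [-0.0042 -0.0007  0.0082]
```

```bash
python3 -m pendant '[0,0,0,0,0,0,0,0,0,0,0,0,0,0,0,0,0,0,0,0,0,0,0,0,0,0,0,0,0,0,0,0,0,-0.15,0,0,0,0,0,0,-0.35,0,0,0,0,0,0,-0.35,0,0,0,0,0,0,-0.35,0]' 80;  python3 - <<'E'
from h import *
o,y=held(shot('wrist','w12'))
for s,z in((-.04,.12),(-.036,.024),(0,.024)):
    place(ca(.01+s,-.099,z),o,y)
E
```

```text
t: 20.45
tool_pos: [0.4405, -0.1372, 0.1201]
tool_rot: [-3.137, 0.133, -0.004]
contact_force: [-0.0, 0.0, -0.3]
opening: 0.0123
grip_force: 79.4
n 2385 origin in tool [0.0254 0.0017 0.0152] slopes [ 0.009 -0.003] yaw in tool deg 0.1
world origin [ 0.4651 -0.1407  0.1038] normal [ 0.009 -0.001  1.   ] clip yaw deg -4.9
turn [-0.005 -0.001  0.025] shift [-0.0012 -0.8618 -0.0518]
turn [-0.005 -0.001  0.025] shift [ 0.0119 -0.8607  0.2682]
turn [-0.005 -0.001  0.025] shift [ 0.1319 -0.8589  0.2683]
```

```bash
python3 -m pendant '[0,0,0,0,-0.15,-0.06,0,0,0,0.025,0,-0.35,-0.06,0,0,0,0.025,0,-0.55,-0.06,0,0,0,0.025,0,-0.75,-0.06,0,0,0,0.025,0,-0.86,-0.055,0,0,0,0.025,0,-0.862,-0.055,0,0,0,0.025,0,-0.862,-0.055,0,0,0,0.025,0,-0.862,-0.055,0]' 80;  python3 - <<'E'
from h import *
o,y=held(shot('wrist','w13'))
for s,z in((-.036,.024),(0,.024)):
    place(ca(.01+s,-.099,z),o,y)
E
```

```text
t: 21.5
tool_pos: [0.4624, 0.1192, 0.1368]
tool_rot: [-3.136, 0.156, -0.003]
contact_force: [0.6, -0.5, -0.8]
opening: 0.0124
grip_force: 79.4
n 2233 origin in tool [0.0246 0.0014 0.0167] slopes [ 0.011 -0.003] yaw in tool deg -0.6
world origin [0.4869 0.1155 0.1204] normal [0.009 0.001 1.   ] clip yaw deg -5.1
turn [-0.003 -0.004  0.021] shift [ 0.0111 -0.0041  0.3212]
turn [-0.003 -0.004  0.021] shift [ 0.1311 -0.0041  0.3215]
```

```bash
python3 -m pendant '[0,0,0.01,0.01,-0.003,0.12,0,0,0,0.01,0.01,-0.003,0.24,0,0,0,0.01,0.01,-0.003,0.3,0,0,0,0.01,0.01,-0.003,0.32,0,0,0,0.01,0.01,-0.003,0.32,0,0,0,0.01,0.01,-0.003,0.32,0,0,0,0.01,0.01,-0.003,0.32,0]' 80;  python3 - <<'E'
from h import *
clipz(shot('wrist','w14'))
for s in(-.012,0): place(ca(.01+s,-.099,.024),[.0248,.0015,.016],-.0035)
E
```

```text
t: 22.42
tool_pos: [0.467, 0.1212, 0.0427]
tool_rot: [-3.135, 0.161, -0.008]
contact_force: [0.7, -0.2, -0.1]
opening: 0.0124
grip_force: 79.4
underside z along clip [np.float64(0.0266), np.float64(0.0265), np.float64(0.0264)] tip x 0.0359 y range [-0.0127  0.015 ] tcp [0.4668 0.1212 0.0425] F [-0.8 -0.7 -0.8]
turn [-0.004 -0.009  0.   ] shift [0.0776 0.0032 0.0086]
turn [-0.004 -0.009  0.   ] shift [0.1176 0.0031 0.0088]
```

```bash
python3 -m pendant '[0,-0.01,0,0,0.003,0.009,0,0,-0.01,0,0,0.003,0.009,0,0,-0.01,0,0.03,0.003,0.009,0,0,-0.01,0,0.06,0.003,0.009,0,0,-0.01,0,0.08,0.003,0.009,0,0,-0.01,0,0.1,0.003,0.009,0,0,-0.01,0,0.12,0.003,0.009,0,0,-0.01,0,0.12,0.003,0.009,0]' 80;  python3 - <<'E'
from h import *
clipz()
place(ca(.01,-.099,.024),[.0248,.0015,.016],-.0035)
E
```

```text
t: 23.48
tool_pos: [0.5028, 0.1164, 0.0392]
tool_rot: [-3.135, 0.162, 0.001]
contact_force: [-0.9, -0.1, 3.2]
opening: 0.0121
grip_force: 79.8
underside z along clip [np.float64(0.023), np.float64(0.0229), np.float64(0.0231)] tip x 0.0358 y range [-0.0126  0.0151] tcp [0.5027 0.1164 0.0392] F [0.3 1.3 3.2]
turn [-0.004  0.001  0.   ] shift [-0.0032 -0.0004 -0.0027]
```

```bash
python3 -m pendant '[0,0,0,0,0,0,0.3,0,0,0,0,0,0,0.3,0,0,0,0,0,0,0.3,0,0,0,0,0,-0.1,0.3,0,0,0,0,0,-0.3,0.3,0,0,0,-0.05,0,-0.45,0.3,0,0,0,-0.05,-0.1,-0.55,0.3,0,0,0,-0.05,-0.1,-0.55,0.3]' 60;  python3 - <<'E'
from h import *
d=shot('wrist','w15')
C=cloud(d).reshape(-1,3);e=np.array([np.cos(CY),np.sin(CY)])
for b in (.033,-.033,-.099):
    k=(np.hypot(*(C[:,:2]-ca(-.016,b,0)[:2]).T)<.02)&(C[:,2]>.055)&(C[:,2]<.068)
    t=np.array(cv2.minAreaRect(np.float32(C[k][:,:2]))[0])-CC;print('tab in case',t@e,t@[-e[1],e[0]],np.median(C[k][:,2]))
s=shot('side','s3');C=cloud(s).reshape(-1,3)
q=np.c_[(C[:,:2]-CC)@e,(C[:,:2]-CC)@[-e[1],e[0]],C[:,2]]
k=(q[:,0]>.05)&(q[:,0]<.2)&(abs(q[:,1])<.15)&(q[:,2]>.1)&(q[:,2]<.29)
print(k.sum(),np.polyfit(q[k][:,2],q[k][:,0],1),q[k].max(0))
E
```

```text
t: 24.52
tool_pos: [0.492, 0.1487, 0.2075]
tool_rot: [-3.134, 0.158, -0.007]
contact_force: [-0.2, -0.2, -0.6]
opening: 0.0253
grip_force: 0.0
tab in case -0.015543729444505312 0.03248679542260261 0.06252802899786807
tab in case -0.015377440621204852 -0.032696238515162804 0.06265834867223247
tab in case -0.01528464133064195 -0.09875314792353751 0.06265748747803684
6560 [-0.06677316  0.09750868] [0.09770155 0.1499889  0.27110997]
```

View pics/w15.png

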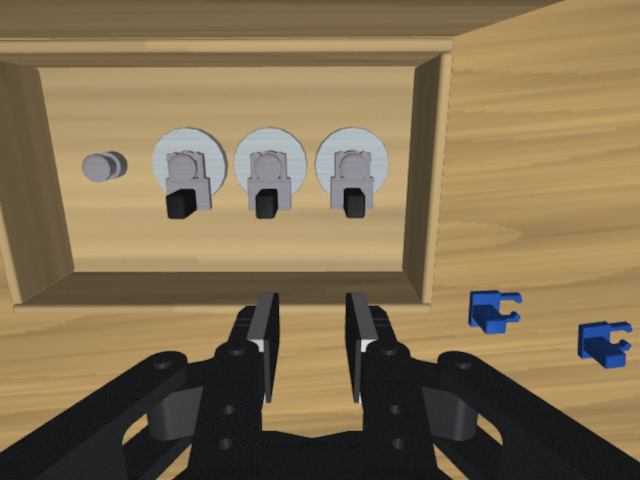

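View pics/s3.png

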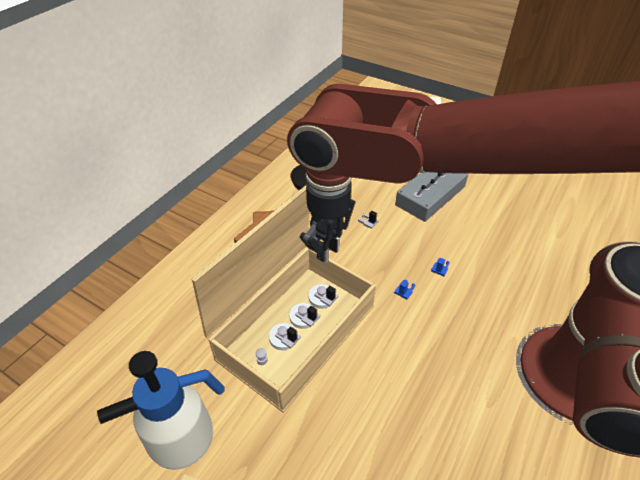

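All three clips are seated: tabs at case x ≈ -15.5 mm against -16 nominal, and z at the seated height. The lid stands at about 1.50 rad. Next I'll shut the fingers, go up and over behind the lid at case y = -0.08, clear of the strip, and pull it down along an arc.

```bash
python3 -c "
from h import *
go(ca(.135,-.08,.35),CY);go(ca(.135,-.08,.235),CY)"
```

```text
turn [-0.002  0.006 -0.005] shift [ 0.5475  0.0377 -0.4913]
turn [-0.002  0.006 -0.005] shift [ 0.5487  0.0381 -0.108 ]
```

```bash
python3 -m pendant '[0,0,0,0,0,-0.2,0,0,0,0,0,0.02,-0.4,0,0,0,0,0.05,0.038,-0.5,0,0,0,0,0.25,0.038,-0.5,0,0,0,0,0.45,0.038,-0.5,0,0,0,0,0.548,0.038,-0.5,0,0,0,0,0.548,0.038,-0.5,0,0,0,0,0.548,0.038,-0.3,0,0,0,0,0.548,0.038,-0.108,0,0,0,0,0.548,0.038,-0.108,0,0,0,0,0.548,0.038,-0.108,0]' 40; python3 - <<'E'
from h import *
print(telemetry.get_obs()['tool_pos']);r=.15
o=telemetry.get_obs();rt=R.from_rotvec(o['tool_rot'])
for th in np.r_[np.arange(1.5,-.01,-.12),-.03]:
    x=.092-r*np.cos(th)+.008*np.sin(th)+.011; z=.08+r*np.sin(th)+.008*np.cos(th)
    s=rt.inv().apply(ca(x,-.08,z)-o['tool_pos'])/.3;print(th.round(2),s.round(3))
E
```

```text
t: 26.0
tool_pos: [0.6531, 0.1191, 0.238]
tool_rot: [-3.135, 0.162, 0.0]
contact_force: [0.1, -0.1, 0.7]
opening: -0.0
grip_force: 0.0
[0.65306997 0.11910765 0.23802737]
1.5 [-0.117  0.001  0.026]
1.38 [-0.177  0.001  0.031]
1.26 [-0.236  0.001  0.043]
1.14 [-0.293  0.001  0.061]
1.02 [-0.347  0.002  0.087]
0.9 [-0.398  0.002  0.119]
0.78 [-0.445  0.002  0.156]
0.66 [-0.487  0.002  0.199]
0.54 [-0.523  0.003  0.247]
0.42 [-0.554  0.003  0.299]
0.3 [-0.578  0.003  0.354]
0.18 [-0.595  0.003  0.411]
0.06 [-0.606  0.003  0.47 ]
-0.03 [-0.609  0.003  0.515]
```

```bash
python3 -m pendant '[0,0,0,-0.06,0,0.02,0,0,0,0,-0.117,0,0.026,0,0,0,0,-0.177,0,0.031,0,0,0,0,-0.236,0,0.043,0,0,0,0,-0.293,0,0.061,0,0,0,0,-0.347,0,0.087,0,0,0,0,-0.347,0,0.087,0]' 40; python3 - <<'E'
from h import *
s=shot('side','s4');C=cloud(s).reshape(-1,3);e=np.array([np.cos(CY),np.sin(CY)])
q=np.c_[(C[:,:2]-CC)@e,(C[:,:2]-CC)@[-e[1],e[0]],C[:,2]]
k=(q[:,0]>-.1)&(q[:,0]<.1)&(q[:,1]<.14)&(q[:,1]>.05)&(q[:,2]>.1)&(q[:,2]<.29)
p=np.polyfit(q[k][:,2],q[k][:,0],1);print(k.sum(),p,'lid',np.pi/2+np.arctan(p[0]))
o=telemetry.get_obs();rt=R.from_rotvec(o['tool_rot']);r=.15
for th in np.r_[np.arange(1.02,-.01,-.12),-.03]:
    x=.092-r*np.cos(th)+.008*np.sin(th)+.011; z=.08+r*np.sin(th)+.008*np.cos(th)
    s=rt.inv().apply(ca(x,-.08,z)-o['tool_pos'])/.3;print(th.round(2),s.round(3))
E
```

```text
t: 26.88
tool_pos: [0.5504, 0.1302, 0.2142]
tool_rot: [-3.134, 0.161, -0.006]
contact_force: [0.1, 0.0, 0.5]
opening: 0.0
grip_force: 0.0
250 [-0.54343789  0.13239893] lid 1.0730051616054057
1.02 [-0.004  0.003  0.006]
0.9 [-0.055  0.003  0.037]
0.78 [-0.102  0.004  0.075]
0.66 [-0.144  0.004  0.118]
0.54 [-0.18   0.004  0.165]
0.42 [-0.211  0.004  0.217]
0.3 [-0.235  0.005  0.272]
0.18 [-0.253  0.005  0.329]
0.06 [-0.263  0.005  0.388]
-0.03 [-0.267  0.005  0.433]
```

View pics/s4.png

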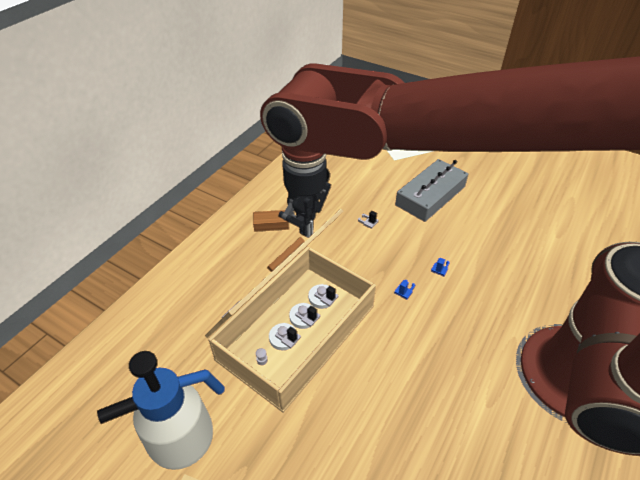

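The lid is at about 1.0 rad, seen edge-on, and following the finger. Carrying on down the arc.

```bash
python3 -m pendant '[0,0,0,-0.055,0,0.037,0,0,0,0,-0.102,0,0.075,0,0,0,0,-0.144,0,0.118,0,0,0,0,-0.18,0,0.165,0,0,0,0,-0.21,0,0.217,0,0,0,0,-0.235,0,0.272,0,0,0,0,-0.253,0,0.329,0,0,0,0,-0.263,0,0.388,0,0,0,0,-0.267,0,0.415,0,0,0,0,-0.267,0,0.425,0,0,0,0,-0.267,0,0.43,0,0,0,0,-0.267,0,0.43,0]' 40; python3 - <<'E'
from h import *
s=shot('side','s5');C=cloud(s).reshape(-1,3);e=np.array([np.cos(CY),np.sin(CY)])
q=np.c_[(C[:,:2]-CC)@e,(C[:,:2]-CC)@[-e[1],e[0]],C[:,2]]
k=(abs(q[:,0])<.09)&(q[:,1]<.14)&(q[:,1]>.05)&(q[:,2]>.07)&(q[:,2]<.29)
p=np.polyfit(q[k][:,0],q[k][:,2],1);print(k.sum(),p,telemetry.get_obs()['contact_force'])
E
```

```text
t: 28.42
tool_pos: [0.4689, 0.1384, 0.0881]
tool_rot: [3.137, -0.16, -0.013]
contact_force: [-25.4, -5.4, 45.5]
opening: 0.0001
grip_force: 22.7
3861 [0.0032238  0.08900621] [-25.37484703  -5.23820243  45.06494962]
```

The lid is flat: slope 0.003, top at 89 mm. Back off and head for the toggles.

```bash
python3 -m pendant '[0,0,0,0,0,-0.1,0,0,0,0,0,0,-0.3,0,0,0,0,0,0,-0.3,0,0,0,0,0,0,-0.3,0]' 40; python3 -c "
from h import *
go(sw(-.048,.036,.16),SY)"
```

```text
t: 28.98
tool_pos: [0.469, 0.1383, 0.1704]
tool_rot: [-3.136, 0.162, 0.005]
contact_force: [-0.6, -0.8, -0.3]
opening: -0.0
grip_force: 0.0
turn [-0.003  0.007  0.18 ] shift [-0.0177  1.4722  0.0324]
```

```bash
python3 -m pendant '[0,0,0.1,-0.01,0.2,0,0,0,0,0.18,-0.01,0.4,0,0,0,0,0.18,-0.01,0.6,0,0,0,0,0.18,-0.018,0.8,0,0,0,0,0.18,-0.018,0.98,0,0,0,0,0.18,-0.018,0.98,0,0,0,0,0.18,-0.018,0.98,0]' 40; python3 -c "
from h import *
go(sw(-.048,.036,.16),SY);go(sw(-.048,.036,.072),SY)"
```

```text
turn [-0.003  0.007  0.18 ] shift [-0.0177  1.4722  0.0324]
turn [-0.003  0.007  0.18 ] shift [-0.0166  1.4727  0.3257]invalid input
```

```bash
python3 -m pendant '[0,0,0.1,0,0.2,0,0, 0,0,0.18,0,0.4,0,0, 0,0,0.18,0,0.6,0,0, 0,0,0.18,0,0.8,0,0, 0,0,0.18,-0.02,0.98,0,0, 0,0,0.18,-0.02,0.98,0,0, 0,0,0.18,-0.02,0.98,0,0]' 40; python3 -c "
from h import *
go(sw(-.048,.036,.16),SY);go(sw(-.048,.036,.072),SY)"
```

```text
t: 29.85
tool_pos: [0.4324, -0.1528, 0.1689]
tool_rot: [-3.122, 0.31, 0.008]
contact_force: [-0.5, 0.1, 0.3]
opening: 0.0004
grip_force: 0.0
turn [-0.006  0.011 -0.001] shift [0.0508 0.4921 0.0276]
turn [-0.006  0.011 -0.001] shift [0.0525 0.4931 0.3209]
```

```bash
python3 -m pendant '[0,0.01,0,0.05,0.2,0,0, 0,0.01,0,0.05,0.4,0,0, 0,0.01,0,0.05,0.492,0.03,0, 0,0.01,0,0.05,0.492,0.03,0, 0,0.01,0,0.05,0.492,0.15,0, 0,0.01,0,0.05,0.492,0.32,0, 0,0.01,0,0.05,0.492,0.32,0, 0,0.01,0,0.05,0.492,0.32,0]' 40; python3 -c "
from h import *
go(sw(-.048,.036,.072),SY);go(sw(-.001,.036,.072),SY)"
```

```text
t: 30.85
tool_pos: [0.42, -0.3004, 0.076]
tool_rot: [-3.126, 0.306, -0.007]
contact_force: [-0.1, -1.0, 0.3]
opening: -0.0001
grip_force: 0.0
turn [-0.002 -0.008  0.004] shift [-0.0057  0.0016  0.0133]
turn [-0.002 -0.008  0.004] shift [0.151  0.0019 0.014 ]
```

```bash
python3 -m pendant '[0,0,0,0.05,0,0.01,0, 0,0,0,0.1,0,0.01,0, 0,0,0,0.13,0,0.01,0, 0,0,0,0.15,0,0.01,0, 0,0,0,0.15,0,0.01,0, 0,0,0,0.15,0,0.01,0]' 40; python3 -c "
from h import *
go(sw(-.001,.036,.072),SY);go(sw(-.050,.036,.072),SY);go(sw(-.050,-.036,.072),SY);go(sw(-.001,-.036,.072),SY)"
```

```text
t: 31.6
tool_pos: [0.463, -0.3098, 0.0714]
tool_rot: [-3.125, 0.309, -0.005]
contact_force: [-0.5, -0.1, 0.1]
opening: -0.0
grip_force: 0.0
turn [-0.004 -0.006 -0.   ] shift [ 0.0043 -0.0011 -0.0019]
turn [-0.004 -0.006 -0.   ] shift [-0.159  -0.001  -0.0025]
turn [-0.004 -0.006 -0.   ] shift [-0.159   0.239  -0.0029]
turn [-0.004 -0.006 -0.   ] shift [ 0.0044  0.2389 -0.0024]
```

```bash
python3 -m pendant '[0,0,0,0.012,0,0,0, 0,0,0,0.012,0,0,0, 0,0,0,-0.08,0,0,0, 0,0,0,-0.16,0,0,0, 0,0,0,-0.16,0.12,0,0, 0,0,0,-0.16,0.239,0,0, 0,0,0,-0.16,0.239,0,0, 0,0,0,-0.1,0.239,0,0, 0,0,0,-0.05,0.239,0,0, 0,0,0,-0.01,0.239,0,0, 0,0,0,0.014,0.239,0,0, 0,0,0,0.014,0.239,0,0]' 40; python3 -c "
from h import *
go(sw(-.001,-.036,.072),SY)"
```

```text
t: 33.1
tool_pos: [0.4513, -0.3797, 0.0706]
tool_rot: [-3.123, 0.306, 0.007]
contact_force: [-10.5, 2.6, 5.2]
opening: 0.0002
grip_force: 5.9
turn [-0.007  0.009  0.003] shift [-0.0029  0.0025 -0.0046]
```

```bash
python3 -m pendant '[0,0,0,-0.12,0,0,0, 0,0,0,-0.12,0,-0.2,0, 0,0,0,-0.12,0,-0.4,0, 0,0,0,-0.2,0,-0.55,0, 0,0,0,-0.2,0,-0.55,0, 0,0,0,-0.2,0,-0.55,0]' 40;  python3 - <<'E'
from h import *
s=shot('side','s6');C=cloud(s).reshape(-1,3)
def T(C):
    e=np.array([np.cos(SY),np.sin(SY)]);t=np.c_[(C[:,:2]-SC)@e,(C[:,:2]-SC)@[-e[1],e[0]],C[:,2]]
    for b in(.072,.036,0,-.036,-.072):
        k=(abs(t[:,1]-b)<.014)&(abs(t[:,0])<.04)&(t[:,2]>.075)&(t[:,2]<.1);print(b,k.sum(),t[k].mean(0).round(4) if k.any() else '')
T(C);T(cloud(shot('wrist','w20')).reshape(-1,3))
e=np.array([np.cos(CY),np.sin(CY)])
q=np.c_[(C[:,:2]-CC)@e,(C[:,:2]-CC)@[-e[1],e[0]],C[:,2]]
k=(abs(q[:,0])<.09)&(abs(q[:,1])<.14)&(q[:,2]>.07)&(q[:,2]<.094);print('lid',np.polyfit(q[k][:,0],q[k][:,2],1))
E
```

```text
t: 33.85
tool_pos: [0.3942, -0.3691, 0.2357]
tool_rot: [-3.125, 0.308, -0.005]
contact_force: [-0.3, -0.2, -0.7]
opening: -0.0001
grip_force: 0.0
0.072 21 [-0.0111  0.0757  0.0849]
0.036 23 [0.0157 0.0393 0.0828]
0 21 [-0.0116  0.0046  0.0849]
-0.036 23 [ 0.0145 -0.0314  0.0827]
-0.072 20 [-0.0117 -0.0677  0.0842]
0.072 281 [-0.0098  0.0704  0.0867]
0.036 281 [0.0163 0.035  0.0859]
0 257 [-0.0102 -0.0006  0.087 ]
-0.036 271 [ 0.0168 -0.036   0.0862]
-0.072 259 [-0.0104 -0.0715  0.0868]
lid [0.00175719 0.08905668]
```

View pics/s6.png

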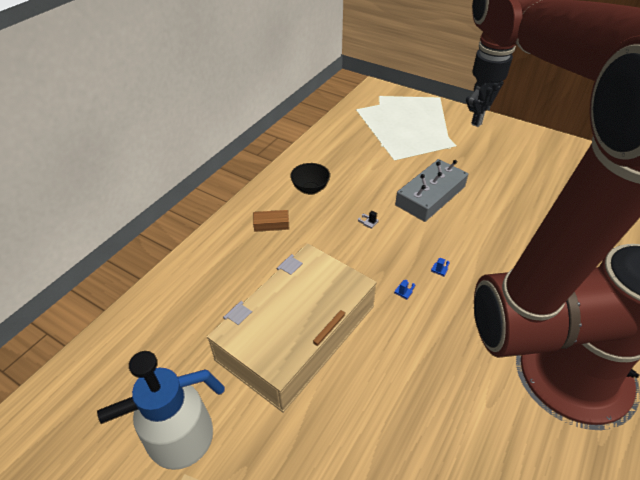

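The lid is shut, toggles 2 and 4 are on, and 1, 3 and 5 are off. The bystanders haven't moved and the arm is clear, so I'm handing in.

```bash
python3 -c "
from station import ctrl
print(ctrl.finish_job())"
```

```text
the job is handed in; nothing more can be done
None
```

The job is done and handed in (no verdict came back): in the last images toggles 2 and 4 were on again and 1, 3 and 5 off, the lid was shut over clips seated on all three wheels, wheel 1's bare axle got none, and the spare clip stayed on the bench.

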